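Cock the tube tapper

ROBOT

A 7-joint arm with a two-finger parallel gripper is mounted at the origin on a cart in front of the work surface, level with it; the furniture and walls round the work are solid. World frame = base frame: x ahead of the robot, y to its left, z up, the work surface at z = 0. Lengths are in m, angles in rad, forces in N, time in s.
With the tool pointing down it reaches from about 0.4 to 0.875 m from the base axis. Payload 19.3 kg.
Tool frame: the origin (TCP) lies where the fingers leave the gripper's body, on its centre line; the fingertips stand bot.tip_reach ahead of it and the grasp point (between the pads) lies 54 mm ahead of it (bot.tip_reach is the distance from the TCP to the fingertips, in m); z points along the fingers, y is the line along which they close (so a half turn about z gives the same grasp; the last joint's range is limited). The gripper opens to 85 mm and grips with 20 to 120 N. Pads are 22 mm wide; open, the fingers measure 114 mm over their backs; the gripper's body (76 mm by 85 mm) begins 54 mm behind the grasp point. The pads swing forward as they close: fully open they stand 13 mm farther back than shut.
Start: joints at [-1.3, 0.521, -0.036, 1.599, 0.021, 1.021, -0.113], TCP at [0.209, 0.589, 0.304] pointing down, gripper open.
Joint ranges: [-2.91, 2.91], [-0.3, 2.13], [-1.5, 1.42], [0.17, 2.43], [-1.26, 4.41], [0.16, 1.93], [-2.52, 2.52]. Speed limits (rad/s): [1.89, 1.89, 2.39, 2.39, 3.01, 3.01, 3.01].

INTERFACE

Orientations are given as [roll, pitch, yaw] about the fixed x, y, z axes, in that order (R = Rz(yaw) Ry(pitch) Rx(roll)).
In Python, from workcell import bot gives the robot as it stands. The module is installed in compiled form; this text tells all that it offers.
- The arm moves only by the shell command python3 -m jog 'ROWS' [FORCE]. ROWS is JSON, a list that holds one entry, the list of rows, each a list of 7 numbers: the shift along the tool's x, y, z in mm, then the turn, a rotation vector about the tool's x, y, z in rad, then the opening, from 0 (shut) to 1 (fully open). In form: [[[tx, ty, tz, wx, wy, wz, fingers], ...]]. A call has 1 to 5 rows; each row shifts and turns the commanded pose from where the row before left it, along the tool's axes as they then stand; what a row does not reach is not made up. A row lasts 1/10 s, in which the tool goes at most 50 mm and 8.59 degrees, less where a joint would pass 70% of its speed; a pose out of reach is approached as far as the arm can. A call is refused whole if a number of a shift passes 50 or a number of a turn 0.15, either way. A call with a gripper value outside its range is refused whole. The fingers move at their own pace and stop on an object; FORCE is the grip in N (left out, the last holds). Time passes only in rows, so rows that do not move let the fingers close. It gives the time, the measured TCP pose, the force, the opening and the grip force at its end, in the units of the state.
- bot.observe(): the state, without advancing time (a new reading comes with each control period).
- bot.grab_frame(name): name is "side" or "top" or "wrist"; returns a dict with "img" (384x512x3 uint8, red, green, blue), "intrinsics" (3x3 intrinsics, pixels), "k1" (the pictures are not rectified: a ray, as slopes to the right and down, at radius r is drawn at 1 + k1 r^2 times it, then the intrinsics apply), "R" (3x3) and "t" (3): a world point X has camera coordinates R X + t; the wrist camera has in their place "tool_from_camera" (4x4, takes a point from camera to tool coordinates, whose origin is the TCP and whose axes are the flange's). Camera axes: x right, y down, z forward; pixel columns grow to the right and rows downward; lengths in m; the calibration is good to about 2 mm. A picture is of the moment at which its call begins: read the wrist's pose just before it. There is no depth.
- bot.job_done(): hands the job in; it is judged then, once.
Trained networks look in a picture, given as the dict that the camera call returned (one of the last four; its "shot" number tells which), for a name from the list of things; names that differ only in an ending like _2 or _b are one class to them, and where a whole thing is asked for, a point or a joint stands for the part that bears it (a point fixed in the world has none). Each returns a list of dicts, best first, with "conf" (0 to 1); they miss things now and then, are a little off and sometimes report something else, mostly with a low value. They report only what shows in the picture. A call takes as long as a camera call.
- bot.trace(query, picture): "region" (384x512 bool, what is visible of it).
- bot.spot_point(query, picture): "xyz" ([x, y, z] in m, in world coordinates, good to about 4 mm: a listed point, or the origin of a listed thing).
The state is a dict: "clock": time; "qpos": joint angles; "qd": joint speeds; "joint_efforts": joint torques, N m; "position": TCP position; "tool_rot": TCP orientation; "force": force on the tool from outside, world axes, zero at the start; "moment": the same for the moment, N m; "grip_width": finger opening in m; "finger_force": force on a finger pad.
Only numpy, scipy, OpenCV 4.12 (cv2) and the standard library are available. Lean on these libraries where they do the work, as an engineer would, in place of code of your own. Each camera call takes 0.05 s, during which the arm holds its last target. There are 200 camera calls.

TASK

Cock the tube tapper: draw its sprung striker arm back by the black knob until you feel the hook pin touch the trigger's rear wall, slide the knob fully outward along the arm so that the pin goes behind the catch tooth, then ease the arm forward until the catch carries it and let go. The trigger is hair-fine: do not overdraw against it or shove it aside, never let the arm fly or drop onto the catch, and leave the bottles and the beaker alone.

Things in the scene. Friction and masses are not known exactly. Their poses are not given: they have to be found in the camera images.
- tapper: tube tapper fixed to the worktop: grey base 220 x 240 x 12 mm, with a vial in a cup, a dark anvil, a sprung steel arm and a red trigger. Origin on the worktop, 20 mm in -x and 10 mm in -y of the base's centre; axes along its edges, z up. At rest the arm points 50 deg from +x towards +y; at the catch it points about along +y, so there the draw direction is -x and outward is +y
- pivot (a point): on the vertical axis of the arm's pivot, at (-20, -75) mm in the tapper's frame, 72 mm above the worktop (same height as knob)
- knob (a point): mid-height of the black upright knob, a free-spinning sleeve 16 mm in diameter, 44 to 92 mm above the worktop; grip here. Near it only the vial (115 mm) in front of the resting arm is higher than 60 mm. It stands on a brass head 150 mm from the pivot (160 mm when slid outward). Straight under it, 17 to 31 mm above the worktop, is the hook pin, 6 mm in diameter
- striker (a joint): swing of the arm, rad: 0 at rest, growing as it is drawn back, anticlockwise from above (stop at 0.95). A spring pulls it back: 6 N at the knob at rest, about 12 N at the catch, rising 0.06 N per mm. The catch holds it somewhere between 0.60 and 0.80: the catch's mount is clamped at an unmeasured place along the base, up to 12 mm either side of 0.70 rad
- head (a joint): slide of the brass head with knob and pin outward along the arm, m: 0 inward (kept there by a spring of 1 to 1.5 N), 0.010 fully outward on a firm stop. Inward, the pin passes the catch tooth with 2 mm to spare; 3 mm out it would run into the tooth's front. Fully outward it stands 4 mm deep behind the tooth, whose undercut face then holds it out
- trigger (a joint): turn of the red trigger, rad: 0 at rest (sprung). It carries the steel catch tooth and, behind it, a rear wall; the pin has 3.5 mm of play between them. Pin pressure on the wall starts to turn it at 3 N above the arm's spring force and trips it (0.10 rad, 3 mm) at 7 N; pushing the tooth's front trips it as easily, its side at 15 N. So touch the wall (2 to 4 N), go back 1 to 2 mm, then slide outward
- reagent_mid (a point): white reagent bottle, 45 x 62 x 109 mm, standing; point half-way up. Bystander
- dropper_mid (a point): amber dropper bottle, 35 mm in diameter, 106 mm high, standing; point half-way up. Bystander
- beaker_mid (a point): small glass beaker, 60 x 55 x 71 mm; point half-way up. Bystander

How it is judged:
By the outcome, as a careful person would: the job done as asked, in the order asked, and still so for the second after the job is handed in, with the robot touching nothing.
It also fails if it takes over 70 s, if anything falls off the work surface, if the arm or the gripper's body presses on something with over 40 N, if the wrist force passes 120 N, or if a joint passes its speed limit or range.

## Working session

There is one attempt and no reset: what is moved stays moved. The work goes in short steps, Python scripts to look and compute and a shell command to move; the robot and the scene stay as the last step left them, time stands still between calls to the robot, and variables do not carry over. Pictures are saved under pics/ and viewed, at most 10 in all, crops included, and the job is handed in when it is done.

```bash
mkdir -p pics; cat > h.py <<'E'
from workcell import bot
import numpy as np, cv2
from scipy.spatial.transform import Rotation as Ro
def st():
    s=bot.observe(); print('t',round(s['clock'],2),'p',np.round(np.array(s['position'])*1000,1),'rpy',np.round(s['tool_rot'],3),'F',np.round(s['force'],1),'w',round(s['grip_width']*1000,1),'ff',s['finger_force']); return s
E
python3 - <<'E'
from h import *
st(); print(bot.tip_reach)
for n in ['top','side']:
    f=bot.grab_frame(n); cv2.imwrite(f'pics/{n}0.png',f['img'][:,:,::-1])
    for q in ['tapper','pivot','knob','reagent_mid','dropper_mid','beaker_mid']:
        print(n,q,[(np.round(np.array(d['xyz'])*1000,1),round(d['conf'],2)) for d in bot.spot_point(q,f)[:2]])
E
```

```text
t 0.0 p [208.8 588.8 303.3] rpy [-3.14   0.     2.801] F [-0.5 -0.5  0.8] w 85.2 ff 0.0
0.0726
top tapper [(array([491.5,  27.3,   3. ]), 0.74)]
top pivot [(array([468.6, -45.7,  70.6]), 0.68)]
top knob [(array([570.6,  65.9,  73.3]), 0.5)]
top reagent_mid [(array([ 422.2, -355.9,   51.9]), 0.55)]
top dropper_mid [(array([600. , 247.7,  55.1]), 0.64)]
top beaker_mid [(array([ 524.5, -409.8,   34.1]), 0.83)]
side tapper [(array([496.1,  22. ,   2.8]), 0.82)]
side pivot [(array([469.7, -51.1,  76.8]), 0.88)]
side knob []
side reagent_mid [(array([ 421.5, -357.5,   56.9]), 0.63)]
side dropper_mid [(array([601.5, 247.4,  55.9]), 0.5)]
side beaker_mid [(array([ 521.8, -415.4,   39. ]), 0.9)]
```

View pics/top0.png

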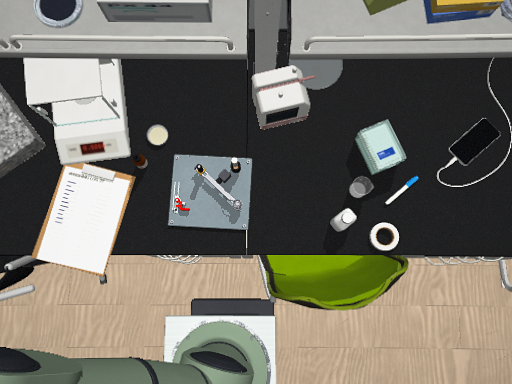

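View pics/side0.png

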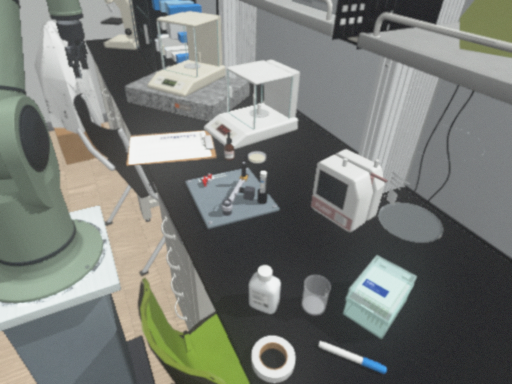

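The top view shows the tapper base spanning about px (168–252, 155–229), with the knob at (199,170), the pivot at (239,205) and the red trigger at (181,205). The bottles and beaker are well clear. Next I'll measure the base's yaw and centre.

```bash
cat >> h.py <<'E'
def unproj(f,uv,z):
    K=np.array(f['intrinsics']);d=np.array([f['k1'],0,0,0,0.])
    # k1 model: same as OpenCV
    n=cv2.undistortPoints(np.array(uv,float).reshape(-1,1,2),K,d).reshape(-1,2)
    r=np.c_[n,np.ones(len(n))]
    if 'R' in f: R=np.array(f['R']).T; c=-R@np.array(f['t'])
    else:
        T=f['W']; R=T[:3,:3]; c=T[:3,3]
    D=r@R.T
    return c+D*((z-c[2])/D[:,2])[:,None]
def wrist():
    s=bot.observe(); f=bot.grab_frame('wrist'); T=np.eye(4); T[:3,:3]=Ro.from_euler('xyz',s['tool_rot']).as_matrix(); T[:3,3]=s['position']
    f['W']=T@np.array(f['tool_from_camera']); return f
def base(f):
    m=bot.trace('tapper',f)[0]['region'].astype(np.uint8)
    c=max(cv2.findContours(m,0,cv2.CHAIN_APPROX_NONE)[0],key=cv2.contourArea).reshape(-1,2)
    P=unproj(f,c,0.012)[:,:2]*1000
    r=cv2.minAreaRect(P.astype(np.float32)); print('rect',r); return r
E
python3 - <<'E'
from h import *
f=bot.grab_frame('top'); base(f)
print(np.round(unproj(f,[[175,155],[252,156],[248,229],[168,226]],.012)*1000,1))
E
```

```text
rect ((513.5330810546875, 34.648956298828125), (243.85525512695312, 224.8365936279297), 87.33345794677734)
[[625.8 143.2  12. ]
 [623.  -91.3  12. ]
 [400.2 -80.1  12. ]
 [408.9 157.3  12. ]]
```

```bash
python3 -m jog '[[[0,0,-20,0,0,0.14,0.5],[40,-35,0,0,0,0.14,0.5],[40,-35,0,0,0,0.14,0.5],[30,-40,0,0,0,0.14,0.5],[20,-40,0,0,0,0.14,0.5]]]'
python3 -c "
from h import *
s=st();print(np.round(Ro.from_euler('xyz',s['tool_rot']).as_matrix(),3))"
```

```text
clock: 1.3
position: [0.0175, 0.5545, 0.324]
tool_rot: [-3.141, -0.0, 2.102]
force: [-1.2, 0.5, 0.1]
grip_width: 0.0427
finger_force: 0.0
t 1.3 p [ 17.5 554.5 324. ] rpy [-3.141 -0.     2.102] F [-1.2  0.5  0.1] w 42.7 ff 0.0
[[-0.506  0.862 -0.   ]
 [ 0.862  0.506  0.   ]
 [ 0.    -0.    -1.   ]]
```

```bash
python3 -m jog '[[[-22,32,0,0,0,0.14,0.5],[-20,40,0,0,0,0.14,0.5],[-20,40,0,0,0,0.14,0.5],[-25,42,0,0,0,0.14,0.5],[-25,42,0,0,0,0.018,0.5]]]'
python3 -m jog '[[[-35,42,0,0,0,0,0.5],[-35,42,0,0,0,0,0.5],[-35,42,0,0,0,0,0.5],[-40,42,0,0,0,0,0.5],[-40,42,0,0,0,0,0.5]]]' | head -3
```

```text
clock: 1.8
position: [0.2344, 0.4937, 0.3239]
tool_rot: [3.141, -0.0, 1.524]
force: [0.4, 0.4, 0.7]
grip_width: 0.0426
finger_force: 0.0
clock: 2.3
position: [0.4146, 0.32, 0.3242]
tool_rot: [3.141, -0.001, 1.529]
```

```bash
python3 -m jog '[[[-45,18,0,0,0,0,0.5],[-45,18,0,0,0,0,0.5],[-45,18,0,0,0,0,0.5],[-45,18,0,0,0,0,0.5],[-45,18,0,0,0,0,0.5]]]' | head -3
python3 -m jog '[[[0,0,0,0,0,0,0.5],[0,0,0,0,0,0,0.5]]]' | head -3
python3 - <<'E'
from h import *
st()
f=wrist(); cv2.imwrite('pics/w1.png',f['img'][:,:,::-1])
print(np.round(f['W'],3)); base(f)
for q in ['tapper','pivot','knob','striker']:
    print(q,[(np.round(np.array(d['xyz'])*1000,1),round(d['conf'],2)) for d in bot.spot_point(q,f)[:2]])
E
```

```text
clock: 2.8
position: [0.4943, 0.0911, 0.3242]
tool_rot: [3.141, -0.0, 1.529]
clock: 3.0
position: [0.4941, 0.092, 0.324]
tool_rot: [3.141, -0.0, 1.527]
t 3.0 p [494.1  92.  324. ] rpy [ 3.141 -0.     1.527] F [-0.4  1.1 -1.1] w 43.0 ff 0.0
[[ 0.999 -0.042 -0.014  0.498]
 [-0.045 -0.947 -0.317  0.174]
 [ 0.     0.317 -0.948  0.394]
 [ 0.     0.     0.     1.   ]]
rect ((515.116943359375, 31.96607208251953), (246.75328063964844, 219.77642822265625), 87.1209716796875)
tapper [(array([493.4,  26.3,   1.8]), 0.67)]
pivot [(array([468.4, -43.2,  72.8]), 0.81)]
knob [(array([571.2,  57.5,  73.2]), 0.73)]Traceback (most recent call last):
  File "<stdin>", line 6, in <module>
ValueError: it knows: beaker_mid, dropper_mid, knob, pivot, reagent_mid, tapper
```

View pics/w1.png

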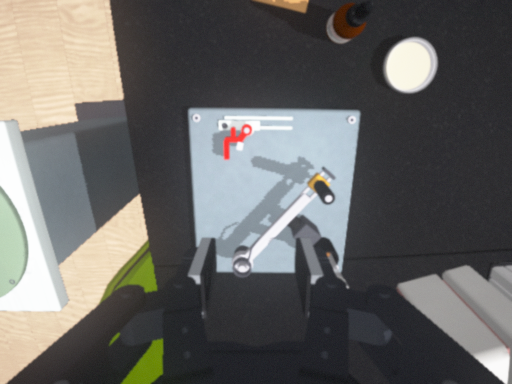

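The wrist view shows the knob top near (329,198), its foot on the brass at (318,184), the pivot at (242,267), the red trigger at (240,135), and the vial right of the anvil at about (320,245), partly behind a finger. Base corners are at about (190,108) and (359,111).

```bash
python3 - <<'E'
from h import *
f=wrist(); st()
g=lambda u,z:print(u,np.round(unproj(f,[u],z)[0]*1000,1))
g([190,108],.012);g([359,111],.012);g([196,118],.012);g([352,119],.012);g([329,198],.092);g([318,184],.044);g([242,266],.076);g([240,147],.02)
# knob: dark component near (325,190)
im=cv2.cvtColor(f['img'],cv2.COLOR_RGB2GRAY)[170:215,295:350]
big=cv2.resize(f['img'][90:290,180:370,::-1],None,fx=3,fy=3,interpolation=cv2.INTER_CUBIC); cv2.imwrite('pics/w1c.png',big)
E
```

```text
t 3.3 p [493.7  93.9 323.9] rpy [-3.142 -0.     1.531] F [-0.5  0.1  0.9] w 42.7 ff 0.0
[190, 108] [414.9 162.2  12. ]
[359, 111] [627.4 150.4  12. ]
[196, 118] [421.3 149.6  12. ]
[352, 119] [619.  140.7  12. ]
[329, 198] [573.1  64.6  92. ]
[318, 184] [570.8  66.   44. ]
[242, 266] [472.6 -26.9  76. ]
[240, 147] [475.3 111.7  20. ]
```

View pics/w1c.png

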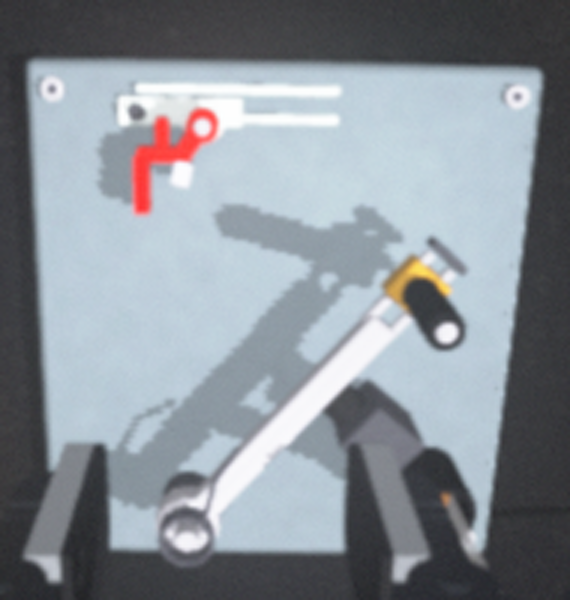

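```bash
python3 -m jog '[[[-14,40,30,0,0,0.007,0.5],[-14.6,39,40,0,0,0,0.5],[0,0,20,0,0,0,0.5],[0,0,0,0,0,0,0.5],[0,0,0,0,0,0,0.5]]]' | head -3
python3 - <<'E'
from h import *
st()
f=wrist(); cv2.imwrite('pics/w2.png',f['img'][:,:,::-1])
for q in ['pivot','knob']:
    print(q,[(np.round(np.array(d['xyz'])*1000,1),round(d['conf'],2)) for d in bot.spot_point(q,f)[:2]])
E
```

```text
clock: 3.8
position: [0.5647, 0.0641, 0.2409]
tool_rot: [-3.141, 0.0, 1.523]
t 3.8 p [564.7  64.1 240.9] rpy [-3.141  0.     1.523] F [0.  0.1 0.4] w 42.7 ff 0.0
pivot []
knob [(array([572.8,  62.1,  74.9]), 0.9)]
```

View pics/w2.png

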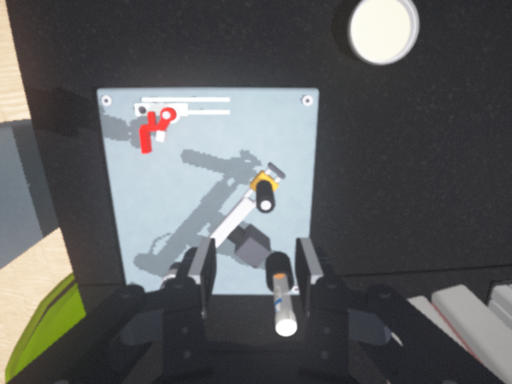

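Knob top is at (266,206) and the vial runs from about (278,270) up to its top at (286,325).

```bash
python3 - <<'E'
from h import *
f=wrist(); st()
g=lambda u,z:print(u,np.round(unproj(f,[u],z)[0]*1000,1))
g([266,206],.092);g([286,325],.115);g([278,268],.05);g([107,100],.012);g([308,100],.012);g([161,136],.022);g([154,137],.022);g([150,137],.022)
E
```

```text
t 4.0 p [565.1  64.2 241.8] rpy [ 3.140e+00 -1.000e-03  1.523e+00] F [ 1.  -0.7 -0.3] w 42.5 ff 0.0
[266, 206] [574.   60.4  92. ]
[286, 325] [586.4 -38.6 115. ]
[278, 268] [584.8 -24.8  50. ]
[107, 100] [423.2 148.8  12. ]
[308, 100] [620.9 137.9  12. ]
[161, 136] [475.6 111.5  22. ]
[154, 137] [468.5 110.9  22. ]
[150, 137] [464.5 111.1  22. ]
```

```bash
python3 -m jog '[[[-2,7.6,0,0,0,0,0.5],[0,0,40,0,0,0,0.5],[0,0,40,0,0,0,0.5],[0,0,20,0,0,0,0.5],[0,0,7.5,0,0,0,0.5]]]' 
python3 -m jog '[[[0,0,0,0,0,0,0.4],[0,0,0,0,0,0,0.3],[0,0,0,0,0,0,0.22],[0,0,0,0,0,0,0.22],[0,0,0,0,0,0,0.22]]]' 40
```

```text
clock: 4.5
position: [0.5722, 0.0611, 0.1313]
tool_rot: [-3.14, 0.001, 1.522]
force: [0.1, -0.8, 0.2]
grip_width: 0.0425
finger_force: 0.0
clock: 5.0
position: [0.5727, 0.0613, 0.1335]
tool_rot: [3.141, -0.0, 1.522]
force: [0.3, 0.1, 0.1]
grip_width: 0.0189
finger_force: 0.0
```

```bash
python3 -m jog '[[[0,0,0,0,0,0,0.2],[0,0,0,0,0,0,0.18],[0,0,0,0,0,0,0.15],[0,0,0,0,0,0,0.1],[0,0,0,0,0,0,0.1]]]' 30
```

```text
clock: 5.5
position: [0.5725, 0.0613, 0.1331]
tool_rot: [3.141, -0.0, 1.522]
force: [-0.3, -0.6, 5.8]
grip_width: 0.015
finger_force: 29.1
```

```bash
python3 -m jog '[[[4.6,-5.9,0,0,0,0,0.1],[4.45,-6.05,0,0,0,0,0.1],[3.95,-6.35,0,0,0,0,0.1],[3.85,-6.45,0,0,0,0,0.1],[0,0,0,0,0,0,0.1]]]'
cat >> h.py <<'E'
P=np.array([469.6,-48.4]);Y=1.522-np.pi/2
def arc():
    s=bot.observe(); d=np.array(s['position'][:2])*1000-P; r=np.hypot(*d); a=np.arctan2(d[1],d[0])
    er=d/r; et=np.array([-er[1],er[0]]); F=np.array(s['force'][:2])
    print('t %.2f r %.2f q %.4f Frad %.1f Ftan %.1f Fz %.1f w %.1f z %.1f yaw %.3f'%(s['clock'],r,a-Y-np.radians(50),F@er,F@et,s['force'][2],s['grip_width']*1e3,s['position'][2]*1e3,s['tool_rot'][2]), 'tapper dxy',np.round(Ro.from_euler('z',-Y).as_matrix()[:2,:2]@d,2))
if __name__=='__main__': arc()
E
python3 h.py
```

```text
clock: 6.0
position: [0.549, 0.0793, 0.1333]
tool_rot: [3.139, 0.0, 1.522]
force: [6.7, -4.5, -0.5]
grip_width: 0.0149
finger_force: 29.3
t 6.00 r 150.40 q 0.1907 Frad -0.3 Ftan -8.1 Fz -0.5 w 14.9 z 133.3 yaw 1.522 tapper dxy [ 73.09 131.45]
```

```bash
python3 -m jog '[[[3.1,-7,0,0,0,0,0.1],[3.0,-7,0,0,0,0,0.1],[2.5,-7,0,0,0,0,0.1],[2.4,-7.1,0,0,0,0,0.1],[0,0,0,0,0,0,0.1]]]' >/dev/null
python3 h.py
python3 -m jog '[[[0,0,0,0,0,0,0.1]]]' >/dev/null
python3 h.py
```

```text
t 6.50 r 150.01 q 0.3902 Frad 3.2 Ftan -10.0 Fz -3.9 w 15.0 z 133.4 yaw 1.522 tapper dxy [ 45.46 142.95]
t 6.60 r 149.88 q 0.3861 Frad 3.2 Ftan -8.5 Fz -2.8 w 15.2 z 133.3 yaw 1.522 tapper dxy [ 46.01 142.65]
```

```bash
python3 -m jog '[[[2.0,-7.2,0,0,0,0,0.1],[1.7,-7.3,0,0,0,0,0.1],[1.3,-7.3,0,0,0,0,0.1],[0,0,0,0,0,0,0.1]]]' >/dev/null
python3 h.py
python3 -m jog '[[[0,0,0,0,0,0,0.1]]]' >/dev/null
python3 h.py
python3 - <<'E'
from h import *
f=wrist(); cv2.imwrite('pics/w3.png',f['img'][:,:,::-1])
f=bot.grab_frame('top'); cv2.imwrite('pics/top3.png',cv2.resize(f['img'][140:240,150:270,::-1],None,fx=5,fy=5,interpolation=cv2.INTER_CUBIC))
E
```

```text
t 7.00 r 149.89 q 0.5385 Frad 3.2 Ftan -10.6 Fz -5.6 w 15.2 z 133.4 yaw 1.522 tapper dxy [ 23.83 147.98]
t 7.10 r 149.89 q 0.5346 Frad 3.8 Ftan -11.0 Fz -5.3 w 14.8 z 133.4 yaw 1.522 tapper dxy [ 24.4  147.89]
```

View pics/w3.png

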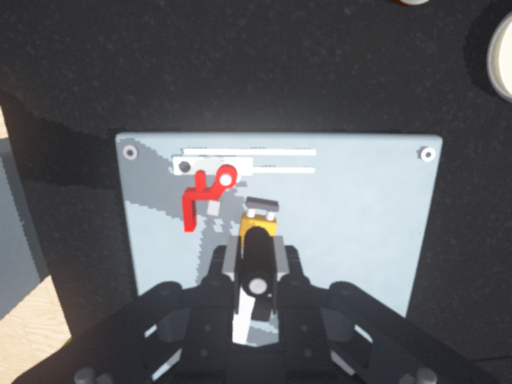

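The knob is held between the fingers with its top at (258,285) and the brass at (258,225). The tooth is at about (213,208) and the red wall at about (190,212), both still to the left of the head, so nothing is in contact yet.

```bash
python3 - <<'E'
from h import *
f=wrist()
R=Ro.from_euler('z',-Y).as_matrix()[:2,:2]
for u in [[208,208],[218,208],[196,212],[183,212],[128,152],[428,154]]:
    p=unproj(f,[u],.024 if u[1]>200 else .012)[0,:2]*1000-P; print(u,np.round(R@p,1))
E
python3 h.py
```

```text
[208, 208] [ -5.5 158.8]
[218, 208] [  1.  158.8]
[196, 212] [-13.5 156. ]
[183, 212] [-22.1 156. ]
[128, 152] [-58.6 193.7]
[428, 154] [141.3 192.4]
t 7.25 r 149.88 q 0.5334 Frad 3.7 Ftan -10.9 Fz -3.7 w 15.0 z 133.4 yaw 1.522 tapper dxy [ 24.58 147.85]
```

```bash
python3 -m jog '[[[0.8,-5,0,0,0,0,0.1],[0.6,-5,0,0,0,0,0.1],[0.4,-5,0,0,0,0,0.1],[0.2,-5,0,0,0,0,0.1],[0,0,0,0,0,0,0.1]]]' >/dev/null
python3 h.py
python3 -m jog '[[[0,-2,0,0,0,0,0.1],[0,0,0,0,0,0,0.1]]]' >/dev/null
python3 h.py
python3 -m jog '[[[0,-2,0,0,0,0,0.1],[0,0,0,0,0,0,0.1]]]' >/dev/null
python3 h.py
python3 -m jog '[[[0,0,0,0,0,0,0.1]]]' >/dev/null
python3 h.py
```

```text
t 7.75 r 150.03 q 0.6698 Frad 2.7 Ftan -12.2 Fz -5.8 w 15.3 z 133.4 yaw 1.522 tapper dxy [  4.25 149.97]
t 7.95 r 149.98 q 0.6809 Frad 2.4 Ftan -12.2 Fz -5.2 w 15.1 z 133.4 yaw 1.522 tapper dxy [  2.59 149.96]
t 8.15 r 149.97 q 0.6940 Frad 2.9 Ftan -12.6 Fz -5.2 w 14.9 z 133.4 yaw 1.522 tapper dxy [  0.62 149.97]
t 8.25 r 149.97 q 0.6932 Frad 2.4 Ftan -13.1 Fz -5.4 w 15.2 z 133.4 yaw 1.522 tapper dxy [  0.73 149.97]
```

```bash
for i in 1; do :; done
python3 -m jog '[[[0,-2,0,0,0,0,0.1],[0,0,0,0,0,0,0.1]]]' >/dev/null
python3 h.py
python3 -m jog '[[[0,-1,0,0,0,0,0.1],[0,0,0,0,0,0,0.1]]]' >/dev/null
python3 h.py
python3 -m jog '[[[-0.1,-1,0,0,0,0,0.1],[0,0,0,0,0,0,0.1]]]' >/dev/null
python3 h.py
python3 -m jog '[[[0,-1,0,0,0,0,0.1],[0,0,0,0,0,0,0.1]]]' >/dev/null
python3 h.py
```

```text
t 8.45 r 149.95 q 0.7069 Frad 2.7 Ftan -11.7 Fz -5.8 w 14.9 z 133.4 yaw 1.522 tapper dxy [ -1.32 149.95]
t 8.65 r 150.01 q 0.7131 Frad 2.0 Ftan -12.3 Fz -6.7 w 14.6 z 133.4 yaw 1.522 tapper dxy [ -2.24 149.99]
t 8.85 r 149.96 q 0.7196 Frad 2.5 Ftan -12.0 Fz -4.7 w 14.8 z 133.4 yaw 1.522 tapper dxy [ -3.22 149.92]
t 9.05 r 149.96 q 0.7263 Frad 2.9 Ftan -11.6 Fz -6.0 w 15.1 z 133.4 yaw 1.522 tapper dxy [ -4.23 149.9 ]
```

```bash
python3 -m jog '[[[-0.05,-0.7,0,0,0,0,0.1],[0,0,0,0,0,0,0.1]]]' >/dev/null
python3 h.py
python3 -m jog '[[[-0.05,-0.7,0,0,0,0,0.1],[0,0,0,0,0,0,0.1]]]' >/dev/null
python3 h.py
python3 -m jog '[[[-0.05,-0.7,0,0,0,0,0.1],[0,0,0,0,0,0,0.1]]]' >/dev/null
python3 h.py
```

```text
t 9.25 r 149.96 q 0.7310 Frad 2.9 Ftan -13.7 Fz -5.5 w 15.3 z 133.4 yaw 1.522 tapper dxy [ -4.93 149.88]
t 9.45 r 149.93 q 0.7355 Frad 2.4 Ftan -12.3 Fz -6.4 w 15.0 z 133.4 yaw 1.522 tapper dxy [ -5.59 149.83]
t 9.65 r 149.94 q 0.7401 Frad 2.8 Ftan -12.0 Fz -5.4 w 14.9 z 133.4 yaw 1.522 tapper dxy [ -6.29 149.81]
```

```bash
python3 -m jog '[[[-0.05,-0.7,0,0,0,0,0.1],[0,0,0,0,0,0,0.1]]]' >/dev/null
python3 h.py
python3 -m jog '[[[-0.05,-0.6,0,0,0,0,0.1],[0,0,0,0,0,0,0.1]]]' >/dev/null
python3 h.py
```

```text
t 9.85 r 149.93 q 0.7448 Frad 3.7 Ftan -11.5 Fz -6.7 w 15.2 z 133.4 yaw 1.522 tapper dxy [ -7.   149.76]
t 10.05 r 149.97 q 0.7486 Frad 2.7 Ftan -13.6 Fz -6.2 w 15.2 z 133.4 yaw 1.522 tapper dxy [ -7.57 149.78]
```

```bash
python3 -m jog '[[[0,0,0,0,0,0,0.1]]]' >/dev/null; python3 h.py
python3 -m jog '[[[-0.05,-0.6,0,0,0,0,0.1],[0,0,0,0,0,0,0.1]]]' >/dev/null; python3 h.py
python3 -m jog '[[[0,0,0,0,0,0,0.1]]]' >/dev/null; python3 h.py
```

```text
t 10.15 r 149.95 q 0.7485 Frad 3.9 Ftan -12.7 Fz -5.3 w 15.0 z 133.4 yaw 1.522 tapper dxy [ -7.54 149.76]
t 10.35 r 149.94 q 0.7527 Frad 2.1 Ftan -12.8 Fz -5.4 w 15.0 z 133.4 yaw 1.522 tapper dxy [ -8.18 149.71]
t 10.45 r 149.91 q 0.7523 Frad 2.4 Ftan -12.3 Fz -6.5 w 15.3 z 133.4 yaw 1.522 tapper dxy [ -8.12 149.69]
```

```bash
python3 -m jog '[[[-0.05,-0.5,0,0,0,0,0.1],[0,0,0,0,0,0,0.1]]]' >/dev/null; python3 h.py
python3 -m jog '[[[0,0,0,0,0,0,0.1]]]' >/dev/null; python3 h.py
```

```text
t 10.65 r 149.90 q 0.7561 Frad 3.8 Ftan -12.4 Fz -5.5 w 15.1 z 133.4 yaw 1.522 tapper dxy [ -8.69 149.65]
t 10.75 r 149.89 q 0.7558 Frad 2.8 Ftan -11.4 Fz -5.9 w 15.2 z 133.4 yaw 1.522 tapper dxy [ -8.64 149.64]
```

```bash
python3 -m jog '[[[0,-0.5,0,0,0,0,0.1],[0,0,0,0,0,0,0.1]]]' >/dev/null; python3 h.py
python3 -m jog '[[[0,0,0,0,0,0,0.1]]]' >/dev/null; python3 h.py
```

```text
t 10.95 r 149.93 q 0.7593 Frad 2.2 Ftan -13.6 Fz -5.3 w 14.9 z 133.4 yaw 1.522 tapper dxy [ -9.16 149.65]
t 11.05 r 149.92 q 0.7591 Frad 2.7 Ftan -14.0 Fz -5.7 w 14.9 z 133.4 yaw 1.522 tapper dxy [ -9.14 149.64]
```

```bash
python3 -m jog '[[[0,-0.5,0,0,0,0,0.1],[0,0,0,0,0,0,0.1]]]' >/dev/null; python3 h.py
python3 -m jog '[[[0,0,0,0,0,0,0.1]]]' >/dev/null; python3 h.py
```

```text
t 11.25 r 149.93 q 0.7625 Frad 3.1 Ftan -12.8 Fz -6.2 w 15.2 z 133.4 yaw 1.522 tapper dxy [ -9.64 149.62]
t 11.35 r 149.95 q 0.7623 Frad 2.2 Ftan -12.8 Fz -5.2 w 15.3 z 133.4 yaw 1.522 tapper dxy [ -9.62 149.64]
```

```bash
python3 -m jog '[[[-0.05,-0.5,0,0,0,0,0.1],[0,0,0,0,0,0,0.1]]]' >/dev/null; python3 h.py
python3 -m jog '[[[0,0,0,0,0,0,0.1]]]' >/dev/null; python3 h.py
```

```text
t 11.55 r 149.93 q 0.7659 Frad 2.5 Ftan -12.9 Fz -6.3 w 15.0 z 133.4 yaw 1.522 tapper dxy [-10.15 149.58]
t 11.65 r 149.95 q 0.7656 Frad 3.7 Ftan -13.5 Fz -6.5 w 15.3 z 133.4 yaw 1.522 tapper dxy [-10.11 149.61]
```

```bash
python3 -m jog '[[[-0.05,-0.5,0,0,0,0,0.1],[0,0,0,0,0,0,0.1]]]' >/dev/null; python3 h.py
python3 -m jog '[[[0,0,0,0,0,0,0.1]]]' >/dev/null; python3 h.py
```

```text
t 11.85 r 149.92 q 0.7692 Frad 2.2 Ftan -12.1 Fz -5.9 w 15.0 z 133.4 yaw 1.522 tapper dxy [-10.65 149.54]
t 11.95 r 149.94 q 0.7690 Frad 2.7 Ftan -12.6 Fz -6.7 w 14.9 z 133.4 yaw 1.522 tapper dxy [-10.62 149.56]
```

```bash
python3 -m jog '[[[-0.05,-0.5,0,0,0,0,0.1],[0,0,0,0,0,0,0.1]]]' >/dev/null; python3 h.py
python3 -m jog '[[[0,0,0,0,0,0,0.1]]]' >/dev/null; python3 h.py
```

```text
t 12.15 r 149.93 q 0.7725 Frad 1.9 Ftan -12.8 Fz -6.2 w 15.3 z 133.4 yaw 1.522 tapper dxy [-11.14 149.52]
t 12.25 r 149.92 q 0.7724 Frad 2.5 Ftan -12.3 Fz -5.7 w 15.2 z 133.4 yaw 1.522 tapper dxy [-11.12 149.5 ]
```

```bash
python3 - <<'E'
from h import *
f=wrist(); cv2.imwrite('pics/w4.png',cv2.resize(f['img'][120:300,150:330,::-1],None,fx=3.3,fy=3.3,interpolation=cv2.INTER_CUBIC))
arc()
E
```

```text
t 12.30 r 149.93 q 0.7722 Frad 2.4 Ftan -13.3 Fz -5.8 w 15.4 z 133.4 yaw 1.522 tapper dxy [-11.1  149.51]
```

View pics/w4.png

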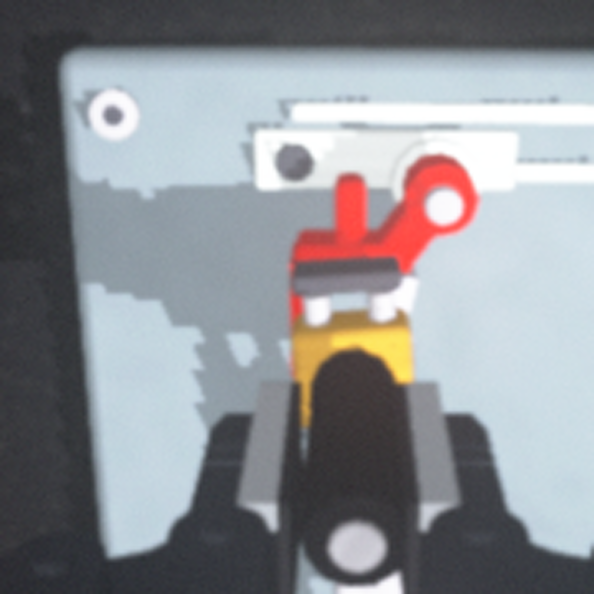

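The brass head (crop x 293–412) now sits over the gap between the wall (about 290–315) and the tooth (about 395). The trigger hasn't moved, so contact should be close.

```bash
python3 -m jog '[[[-0.05,-0.5,0,0,0,0,0.1],[0,0,0,0,0,0,0.1]]]' >/dev/null; python3 h.py
python3 -m jog '[[[0,0,0,0,0,0,0.1]]]' >/dev/null; python3 h.py
```

```text
t 12.50 r 149.94 q 0.7760 Frad 2.6 Ftan -12.4 Fz -6.1 w 15.1 z 133.4 yaw 1.522 tapper dxy [-11.66 149.48]
t 12.60 r 149.92 q 0.7756 Frad 3.9 Ftan -13.0 Fz -6.0 w 15.2 z 133.4 yaw 1.522 tapper dxy [-11.61 149.47]
```

```bash
python3 -m jog '[[[-0.05,-0.5,0,0,0,0,0.1],[0,0,0,0,0,0,0.1]]]' >/dev/null; python3 h.py
python3 -m jog '[[[0,0,0,0,0,0,0.1]]]' >/dev/null; python3 h.py
```

```text
t 12.80 r 149.95 q 0.7792 Frad 2.1 Ftan -13.0 Fz -7.1 w 15.1 z 133.4 yaw 1.522 tapper dxy [-12.14 149.45]
t 12.90 r 149.95 q 0.7789 Frad 3.2 Ftan -12.6 Fz -5.6 w 14.8 z 133.4 yaw 1.522 tapper dxy [-12.09 149.46]
```

```bash
python3 -m jog '[[[-0.05,-0.5,0,0,0,0,0.1],[0,0,0,0,0,0,0.1]]]' >/dev/null; python3 h.py
python3 -m jog '[[[0,0,0,0,0,0,0.1]]]' >/dev/null; python3 h.py
```

```text
t 13.10 r 149.93 q 0.7825 Frad 2.6 Ftan -13.2 Fz -5.5 w 15.1 z 133.4 yaw 1.522 tapper dxy [-12.64 149.39]
t 13.20 r 149.94 q 0.7822 Frad 2.6 Ftan -12.4 Fz -6.5 w 15.2 z 133.4 yaw 1.522 tapper dxy [-12.59 149.41]
```

```bash
python3 -m jog '[[[-0.05,-0.5,0,0,0,0,0.1],[0,0,0,0,0,0,0.1]]]' >/dev/null; python3 h.py
python3 -m jog '[[[0,0,0,0,0,0,0.1]]]' >/dev/null; python3 h.py
```

```text
t 13.40 r 149.90 q 0.7858 Frad 3.5 Ftan -12.4 Fz -5.8 w 15.2 z 133.4 yaw 1.522 tapper dxy [-13.12 149.32]
t 13.50 r 149.92 q 0.7856 Frad 2.8 Ftan -12.8 Fz -4.5 w 15.3 z 133.4 yaw 1.522 tapper dxy [-13.1  149.35]
```

```bash
python3 -m jog '[[[-0.05,-0.5,0,0,0,0,0.1],[0,0,0,0,0,0,0.1]]]' >/dev/null; python3 h.py
python3 -m jog '[[[0,0,0,0,0,0,0.1]]]' >/dev/null; python3 h.py
```

```text
t 13.70 r 149.95 q 0.7890 Frad 2.5 Ftan -13.3 Fz -6.1 w 15.2 z 133.4 yaw 1.522 tapper dxy [-13.61 149.33]
t 13.80 r 149.93 q 0.7887 Frad 3.2 Ftan -12.8 Fz -6.2 w 14.9 z 133.4 yaw 1.522 tapper dxy [-13.57 149.32]
```

```bash
python3 -m jog '[[[-0.05,-0.5,0,0,0,0,0.1],[0,0,0,0,0,0,0.1]]]' >/dev/null; python3 h.py
python3 -m jog '[[[0,0,0,0,0,0,0.1]]]' >/dev/null; python3 h.py
```

```text
t 14.00 r 149.92 q 0.7922 Frad 2.6 Ftan -12.8 Fz -5.9 w 14.8 z 133.4 yaw 1.522 tapper dxy [-14.09 149.26]
t 14.10 r 149.92 q 0.7922 Frad 2.7 Ftan -13.0 Fz -6.5 w 15.2 z 133.4 yaw 1.522 tapper dxy [-14.08 149.25]
```

```bash
python3 -m jog '[[[-0.05,-0.5,0,0,0,0,0.1],[0,0,0,0,0,0,0.1]]]' >/dev/null; python3 h.py
python3 -m jog '[[[0,0,0,0,0,0,0.1]]]' >/dev/null; python3 h.py
```

```text
t 14.30 r 149.94 q 0.7939 Frad 3.0 Ftan -14.8 Fz -6.9 w 15.4 z 133.4 yaw 1.522 tapper dxy [-14.34 149.25]
t 14.40 r 149.93 q 0.7939 Frad 2.3 Ftan -14.3 Fz -7.1 w 15.3 z 133.4 yaw 1.522 tapper dxy [-14.34 149.24]
```

```bash
python3 -m jog '[[[-0.05,-0.5,0,0,0,0,0.1],[0,0,0,0,0,0,0.1]]]' >/dev/null; python3 h.py
python3 -m jog '[[[0,0,0,0,0,0,0.1]]]' >/dev/null; python3 h.py
python3 - <<'E'
from h import *
f=wrist(); cv2.imwrite('pics/w5.png',cv2.resize(f['img'][120:300,150:330,::-1],None,fx=3.3,fy=3.3,interpolation=cv2.INTER_CUBIC))
R=Ro.from_euler('z',-Y).as_matrix()[:2,:2]
a=cv2.imread('pics/w4.png').astype(int);b=cv2.imread('pics/w5.png').astype(int)
# red mask centroid in both
for i in(a,b):
    m=(i[...,2]>150)&(i[...,1]<80)&(i[...,0]<80); y,x=np.nonzero(m); print(x.min(),x.max(),y.min(),y.max(),len(x))
E
```

```text
t 14.60 r 149.96 q 0.7958 Frad 2.5 Ftan -16.5 Fz -9.5 w 15.1 z 133.5 yaw 1.522 tapper dxy [-14.62 149.25]
t 14.70 r 149.95 q 0.7957 Frad 3.6 Ftan -16.3 Fz -8.8 w 15.0 z 133.4 yaw 1.522 tapper dxy [-14.61 149.24]
293 470 173 313 4775
312 489 170 268 5283
```

View pics/w5.png

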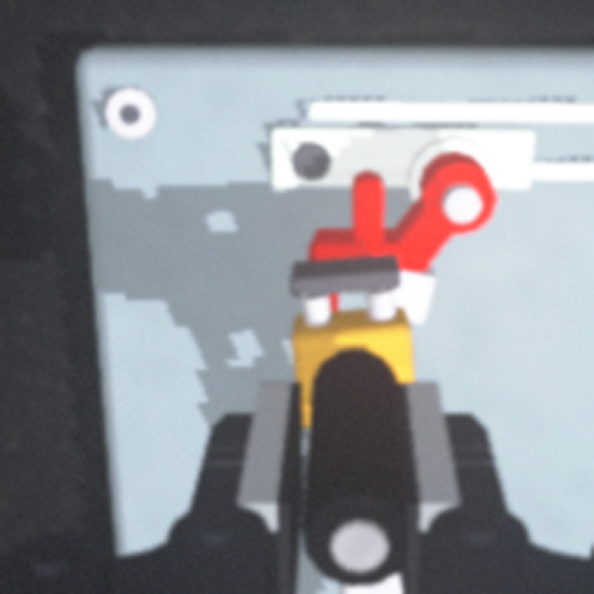

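The force rose about 3.6 N with the head over the wall at crop x 310–335, so this is the wall touch. I'll back off about 1.5 mm and slide outward.

```bash
python3 -m jog '[[[0,1.2,0,0,0,0,0.1],[0,1.3,0,0,0,0,0.1],[0,0,0,0,0,0,0.1]]]' >/dev/null; python3 h.py
python3 -m jog '[[[2,-0.17,0,0,0,0,0.1],[2,-0.17,0,0,0,0,0.1],[0,0,0,0,0,0,0.1]]]' >/dev/null; python3 h.py
python3 -m jog '[[[2,-0.17,0,0,0,0,0.1],[0,0,0,0,0,0,0.1]]]' >/dev/null; python3 h.py
```

```text
t 15.05 r 149.80 q 0.7813 Frad 4.1 Ftan -13.8 Fz -5.1 w 14.9 z 133.4 yaw 1.522 tapper dxy [-12.44 149.28]
t 15.35 r 153.36 q 0.7830 Frad -1.0 Ftan -12.4 Fz -5.7 w 15.3 z 133.4 yaw 1.522 tapper dxy [-13.   152.81]
t 15.55 r 155.33 q 0.7830 Frad -1.0 Ftan -11.9 Fz -5.0 w 15.1 z 133.4 yaw 1.522 tapper dxy [-13.17 154.77]
```

```bash
python3 -m jog '[[[1.5,-0.12,0,0,0,0,0.1],[1.5,-0.12,0,0,0,0,0.1],[0,0,0,0,0,0,0.1]]]' >/dev/null; python3 h.py
python3 -m jog '[[[1,-0.08,0,0,0,0,0.1],[0,0,0,0,0,0,0.1]]]' >/dev/null; python3 h.py
python3 -m jog '[[[0.7,-0.05,0,0,0,0,0.1],[0,0,0,0,0,0,0.1]]]' >/dev/null; python3 h.py
```

```text
t 15.85 r 158.27 q 0.7832 Frad -1.3 Ftan -12.8 Fz -4.6 w 15.2 z 133.4 yaw 1.522 tapper dxy [-13.45 157.7 ]
t 16.05 r 159.20 q 0.7831 Frad -2.0 Ftan -11.6 Fz -4.3 w 15.2 z 133.4 yaw 1.522 tapper dxy [-13.51 158.63]
t 16.25 r 159.85 q 0.7834 Frad -1.7 Ftan -13.1 Fz -4.5 w 15.2 z 133.3 yaw 1.522 tapper dxy [-13.62 159.27]
```

```bash
python3 -m jog '[[[0.6,-0.05,0,0,0,0,0.1],[0,0,0,0,0,0,0.1]]]' >/dev/null; python3 h.py
python3 -m jog '[[[0.5,-0.04,0,0,0,0,0.1],[0,0,0,0,0,0,0.1]]]' >/dev/null; python3 h.py
```

```text
t 16.45 r 160.44 q 0.7832 Frad -1.9 Ftan -12.2 Fz -5.4 w 14.8 z 133.4 yaw 1.522 tapper dxy [-13.64 159.86]
t 16.65 r 160.74 q 0.7834 Frad -2.8 Ftan -12.1 Fz -4.4 w 15.0 z 133.3 yaw 1.521 tapper dxy [-13.69 160.15]
```

```bash
python3 -m jog '[[[0.5,-0.04,0,0,0,0,0.1],[0,0,0,0,0,0,0.1]]]' >/dev/null; python3 h.py
python3 -m jog '[[[0.3,0,0,0,0,0,0.1],[0,0,0,0,0,0,0.1]]]' >/dev/null; python3 h.py
```

```text
t 16.85 r 160.94 q 0.7835 Frad -5.5 Ftan -12.6 Fz -4.9 w 15.3 z 133.3 yaw 1.521 tapper dxy [-13.73 160.36]
t 17.05 r 161.10 q 0.7834 Frad -6.3 Ftan -12.3 Fz -4.1 w 15.4 z 133.3 yaw 1.521 tapper dxy [-13.72 160.51]
```

```bash
python3 -m jog '[[[0.08,0.8,0,0,0,0,0.1],[0,0,0,0,0,0,0.1]]]' >/dev/null; python3 h.py
python3 -m jog '[[[0.05,0.5,0,0,0,0,0.1],[0,0,0,0,0,0,0.1]]]' >/dev/null; python3 h.py
python3 -m jog '[[[0.05,0.5,0,0,0,0,0.1],[0,0,0,0,0,0,0.1]]]' >/dev/null; python3 h.py
python3 -m jog '[[[0.03,0.4,0,0,0,0,0.1],[0,0,0,0,0,0,0.1]]]' >/dev/null; python3 h.py
```

```text
t 17.25 r 161.07 q 0.7781 Frad -5.8 Ftan -11.1 Fz -4.4 w 15.1 z 133.3 yaw 1.521 tapper dxy [-12.87 160.55]
t 17.45 r 161.08 q 0.7752 Frad -6.2 Ftan -11.7 Fz -3.8 w 14.5 z 133.3 yaw 1.521 tapper dxy [-12.4 160.6]
t 17.65 r 161.12 q 0.7721 Frad -5.8 Ftan -13.0 Fz -4.2 w 15.3 z 133.3 yaw 1.521 tapper dxy [-11.91 160.68]
t 17.85 r 161.08 q 0.7697 Frad -5.6 Ftan -13.0 Fz -3.8 w 15.0 z 133.3 yaw 1.521 tapper dxy [-11.53 160.67]
```

```bash
python3 -m jog '[[[0.03,0.4,0,0,0,0,0.1],[0,0,0,0,0,0,0.1]]]' >/dev/null; python3 h.py
python3 -m jog '[[[0.03,0.4,0,0,0,0,0.1],[0,0,0,0,0,0,0.1]]]' >/dev/null; python3 h.py
python3 -m jog '[[[0.03,0.4,0,0,0,0,0.1],[0,0,0,0,0,0,0.1]]]' >/dev/null; python3 h.py
```

```text
t 18.05 r 161.09 q 0.7674 Frad -5.9 Ftan -10.8 Fz -4.3 w 14.8 z 133.3 yaw 1.521 tapper dxy [-11.15 160.7 ]
t 18.25 r 161.07 q 0.7648 Frad -5.2 Ftan -11.5 Fz -3.4 w 14.9 z 133.3 yaw 1.521 tapper dxy [-10.74 160.71]
t 18.45 r 161.07 q 0.7625 Frad -5.4 Ftan -12.1 Fz -3.8 w 15.1 z 133.3 yaw 1.521 tapper dxy [-10.36 160.74]
```

```bash
python3 -m jog '[[[0.03,0.4,0,0,0,0,0.1],[0,0,0,0,0,0,0.1]]]' >/dev/null; python3 h.py
python3 -m jog '[[[0,0,0,0,0,0,0.1]]]' >/dev/null; python3 h.py
python3 -m jog '[[[0.03,0.4,0,0,0,0,0.1],[0,0,0,0,0,0,0.1]]]' >/dev/null; python3 h.py
```

```text
t 18.65 r 161.10 q 0.7598 Frad -5.7 Ftan -12.7 Fz -4.7 w 14.9 z 133.3 yaw 1.521 tapper dxy [ -9.93 160.79]
t 18.75 r 161.07 q 0.7601 Frad -5.0 Ftan -12.7 Fz -4.2 w 15.2 z 133.3 yaw 1.521 tapper dxy [ -9.97 160.77]
t 18.95 r 161.09 q 0.7575 Frad -6.4 Ftan -11.6 Fz -3.8 w 14.9 z 133.3 yaw 1.521 tapper dxy [ -9.56 160.81]
```

```bash
python3 - <<'E'
from h import *
f=wrist(); cv2.imwrite('pics/w6.png',cv2.resize(f['img'][120:300,150:330,::-1],None,fx=3.3,fy=3.3,interpolation=cv2.INTER_CUBIC))
arc()
E
```

```text
t 19.00 r 161.06 q 0.7576 Frad -5.3 Ftan -11.6 Fz -3.2 w 14.9 z 133.3 yaw 1.521 tapper dxy [ -9.57 160.78]
```

View pics/w6.png

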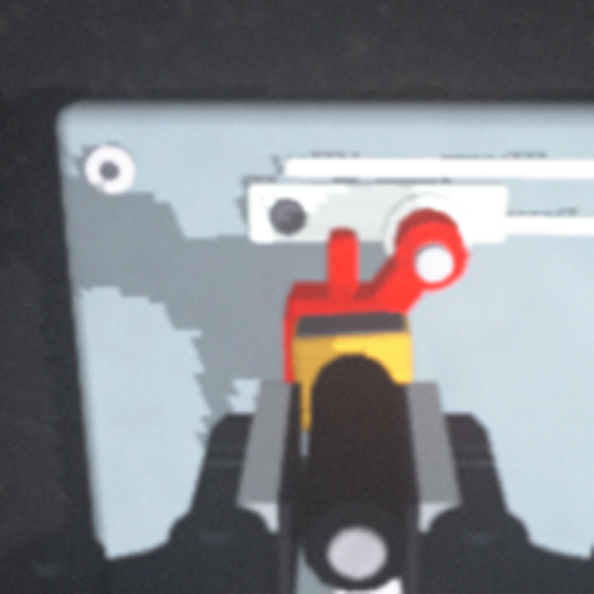

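The head is fully out and over the trigger, which hasn't moved relative to its mount (red left edge about 38 px from the mount edge, as before). The tooth should be a little further forward, so I'll keep easing.

```bash
python3 -m jog '[[[0.03,0.4,0,0,0,0,0.1],[0,0,0,0,0,0,0.1]]]' >/dev/null; python3 h.py
python3 -m jog '[[[0.03,0.4,0,0,0,0,0.1],[0,0,0,0,0,0,0.1]]]' >/dev/null; python3 h.py
python3 -m jog '[[[0.03,0.4,0,0,0,0,0.1],[0,0,0,0,0,0,0.1]]]' >/dev/null; python3 h.py
```

```text
t 19.20 r 161.06 q 0.7562 Frad -5.3 Ftan -11.2 Fz -2.1 w 15.1 z 133.3 yaw 1.521 tapper dxy [ -9.35 160.79]
t 19.40 r 161.05 q 0.7550 Frad -5.5 Ftan -8.8 Fz -0.9 w 14.9 z 133.3 yaw 1.521 tapper dxy [ -9.16 160.79]
t 19.60 r 161.08 q 0.7540 Frad -5.7 Ftan -8.2 Fz -0.5 w 15.2 z 133.2 yaw 1.521 tapper dxy [ -9.   160.82]
```

```bash
python3 -m jog '[[[0.03,0.4,0,0,0,0,0.1],[0,0,0,0,0,0,0.1]]]' >/dev/null; python3 h.py
python3 -m jog '[[[0.03,0.4,0,0,0,0,0.1],[0,0,0,0,0,0,0.1]]]' >/dev/null; python3 h.py
python3 -m jog '[[[0.03,0.4,0,0,0,0,0.1],[0,0,0,0,0,0,0.1]]]' >/dev/null; python3 h.py
python3 -m jog '[[[0.03,0.4,0,0,0,0,0.1],[0,0,0,0,0,0,0.1]]]' >/dev/null; python3 h.py
```

```text
t 19.80 r 161.06 q 0.7528 Frad -5.2 Ftan -6.9 Fz 0.7 w 14.9 z 133.2 yaw 1.521 tapper dxy [ -8.8  160.82]
t 20.00 r 161.07 q 0.7515 Frad -6.0 Ftan -5.6 Fz 3.0 w 15.0 z 133.2 yaw 1.521 tapper dxy [ -8.6  160.84]
t 20.20 r 161.04 q 0.7505 Frad -5.4 Ftan -3.2 Fz 4.2 w 15.2 z 133.2 yaw 1.521 tapper dxy [ -8.44 160.82]
t 20.40 r 161.05 q 0.7493 Frad -5.0 Ftan -1.1 Fz 5.8 w 14.8 z 133.2 yaw 1.521 tapper dxy [ -8.24 160.84]
```

```bash
python3 -m jog '[[[-0.3,0.2,0,0,0,0,0.1],[0,0,0,0,0,0,0.1]]]' >/dev/null; python3 h.py
python3 -m jog '[[[-0.3,0,0,0,0,0,0.1],[0,0,0,0,0,0,0.1]]]' >/dev/null; python3 h.py
python3 -m jog '[[[-0.2,0,0,0,0,0,0.1],[0,0,0,0,0,0,0.1]]]' >/dev/null; python3 h.py
```

```text
t 20.60 r 160.94 q 0.7489 Frad -4.5 Ftan -1.3 Fz 5.0 w 14.9 z 133.1 yaw 1.521 tapper dxy [ -8.17 160.73]
t 20.80 r 160.80 q 0.7491 Frad -2.5 Ftan -1.8 Fz 4.7 w 15.1 z 133.2 yaw 1.521 tapper dxy [ -8.2  160.59]
t 21.00 r 160.71 q 0.7492 Frad -2.1 Ftan -0.7 Fz 5.4 w 15.1 z 133.1 yaw 1.522 tapper dxy [ -8.2  160.51]
```

```bash
python3 -m jog '[[[-0.1,0.25,0,0,0,0,0.1],[0,0,0,0,0,0,0.1],[0,0,0,0,0,0,0.1]]]' 20 >/dev/null; python3 h.py
python3 -m jog '[[[0,0,0,0,0,0,0.2],[0,0,0,0,0,0,0.23],[0,0,0,0,0,0,0.28],[0,0,0,0,0,0,0.35],[0,0,0,0,0,0,0.45]]]' ; python3 h.py
```

```text
t 21.30 r 160.67 q 0.7483 Frad -2.4 Ftan -0.4 Fz 6.2 w 14.8 z 133.1 yaw 1.522 tapper dxy [ -8.06 160.46]
clock: 21.8
position: [0.469, 0.1125, 0.1328]
tool_rot: [-3.141, 0.0, 1.522]
force: [-0.3, -0.1, 0.1]
grip_width: 0.0385
finger_force: 0.0
t 21.80 r 160.87 q 0.7504 Frad -0.1 Ftan 0.3 Fz 0.1 w 38.5 z 132.8 yaw 1.522 tapper dxy [ -8.4  160.65]
```

Released without contact. Now I'll retract straight up and check.

```bash
python3 -m jog '[[[0,0,-20,0,0,0,0.45],[0,0,-35,0,0,0,0.45],[0,0,-40,0,0,0,0.45],[-20,0,-30,0,0,0,0.45],[0,0,0,0,0,0,0.45]]]' >/dev/null
python3 - <<'E'
from h import *
st(); f=wrist(); cv2.imwrite('pics/w7.png',f['img'][:,:,::-1])
print([(np.round(np.array(d['xyz'])*1000,1),d['conf']) for d in bot.spot_point('knob',f)[:1]])
E
```

```text
t 22.3 p [469.2  90.8 261.3] rpy [ 3.137e+00 -2.000e-03  1.520e+00] F [-0.3  0.  -1.6] w 38.2 ff 0.0
[(array([472.9, 111. ,  73.4]), 0.65)]
```

View pics/w7.png

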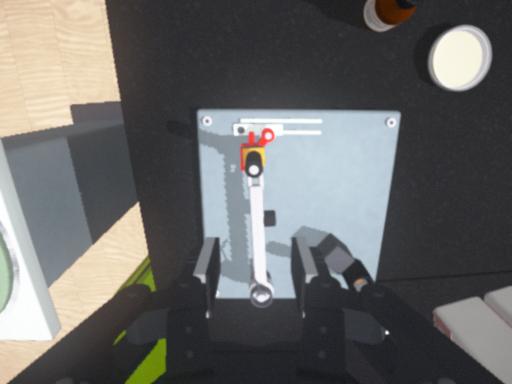

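The arm stays cocked at the catch: knob at (255,165), head fully outward, and the trigger in place at (262,138). The gripper is clear of everything.

```bash
python3 -c "
from workcell import bot
print(bot.job_done())"
```

```text
the job is handed in; nothing more can be done
None
```

The tapper is cocked: I felt the wall at about 3.6 N, backed off, slid the head fully out and eased the arm onto the catch, where it still held after release; the job is handed in at about 22 s.

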